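# Find the crate stamped underneath and push it to the dispatch line

### The job

One of the two blue crates has a red and white stamp under its far end. With the fingertips, press down on the ledge of the crate on the robot's left to tip its far end up about 35 degrees for a look underneath and let it back down, then do the same with the crate on the right. Then push the stamped crate away from the robot over the bench until the yellow line runs beneath the middle of its box; leave the other crate and the things around where they are, and never lift a crate off the bench.

Things in the scene. Friction and masses are not known exactly. Their poses are not given: they have to be found in the camera images.
- crate_a: One of two blue plastic crates, alike from above, spare parts inside, about 0.45 kg. Box 120 (x) x 110 mm (y), near wall (x = -60) 58 mm, far wall (x = +60) 85 mm high. Origin: centre of the box's underside, ledge not counted; +x to the high far end, away from the robot. Underside flat from x = -60 to +32, then bevelled, rising at 45 degrees to 28 mm at x = +60.
- crate_b: The other blue crate, of the same shape, size and axes as crate_a, its mass also about 0.45 kg. Which of the two stands left and which right changes.
- crate_a_ledge (a point): Middle of the top of crate_a's flat ledge (100 mm wide, sticking out of the near wall from x = -60 to -110 mm, top 48 mm, bottom 43 mm above the bench), at x = -85 mm. Pressed down with 5 to 20 N it tips the crate about its near bottom edge, at most about 40 degrees; let go, the crate falls back level. Push the crate along at the ledge's end face.
- crate_b_ledge (a point): Middle of the top of crate_b's flat ledge (100 mm wide, sticking out of the near wall from x = -60 to -110 mm, top 48 mm, bottom 43 mm above the bench), at x = -85 mm. Works the same. While tipping, the ledge also swings towards the robot (about 20 mm at 35 degrees): follow it in an arc.
- crate_a_edge (a point): Middle of the near bottom edge of crate_a (x = -60 mm, z = 0 in the crate): the edge it tips about.
- crate_b_edge (a point): Middle of the near bottom edge of crate_b (x = -60 mm, z = 0 in the crate): the edge it tips about.
- stamp (a point): Centre of the stamp, a red bar 88 x 28 mm on a white patch 100 x 36 mm, on the bevel under one crate's far end (x = +46, z = 14 mm in that crate); the other crate's bevel is plain blue. Hidden while the crate is level; tipped up some 35 degrees, the bevel faces a camera looking from beyond the bench towards the robot.
- line: Dispatch line: straight yellow tape 25 mm wide, 660 mm long, flat on the bench beyond the crates, running roughly left to right. Origin: its middle; x across the tape (away from the robot), y along it. It does not hinder sliding.
- cup: White cup, 66 mm across, 85 mm tall, standing to the robot's left. Origin: centre of its foot.
- screwdriver: Screwdriver with orange handle, lying to the robot's right. Origin: beneath its middle.
- cutters: Side cutters with green grips, about 100 x 45 mm, 12 mm high, lying between the two crates. Origin: under the joint of the jaws.
Mind the look-alikes: they are no part of the job. What is shaped like the crate_b but green is not meant. What is shaped like the crate_a but brown is not meant.

How it is judged:
On the way, in this order (a step that is already met when the one before it is completed fails the run):
1. the crate on the robot's left is tipped up by more than 25 degrees (((world y of crate_a_edge above 0 m and angle between crate_a's own z axis and vertical above 0.436 rad) or (world y of crate_b_edge above 0 m and angle between crate_b's own z axis and vertical above 0.436 rad))), for 0.3 s.
2. the crate on the robot's right is tipped up by more than 25 degrees (((world y of crate_a_edge below 0 m and angle between crate_a's own z axis and vertical above 0.436 rad) or (world y of crate_b_edge below 0 m and angle between crate_b's own z axis and vertical above 0.436 rad))), for 0.3 s.
3. the stamped crate stands level with the line beneath its middle (x of crate_a in the frame of line between -0.03 and 0.03 m and y of crate_a in the frame of line between -0.33 and 0.33 m and angle between crate_a's own z axis and vertical below 0.1 rad), for 0.2 s.
At the end, for the whole second after the job is handed in: The stamped crate stands level and at rest on the bench with the middle of its box (ledge not counted) within 30 mm of the yellow line's centre; the other crate is level and within 50 mm of where it began; cup, screwdriver and cutters are within 30 mm of where they began (all of step 3 and linear speed of each of crate_a, crate_b below 0.02 m/s and angular speed of crate_a below 0.2 rad/s and height (world z) of crate_a below 0.01 m and angle between crate_b's own z axis and vertical below 0.1 rad and distance of crate_b from where it was at the start of the episode below 0.05 m and distance of each of cup, screwdriver, cutters from where it was at the start of the episode below 0.03 m and angle between cup's own z axis and vertical below 0.2 rad); the robot touches nothing.
It fails at once if a crate is lifted: its near bottom edge rises more than 25 mm off the bench (height (world z) of any of crate_a_edge, crate_b_edge above 0.025 m).
It fails at once if a crate is tipped beyond 50 degrees (angle between any of crate_a, crate_b's own z axis and vertical above 0.87 rad).
It fails at once if the unstamped crate is pushed more than 60 mm away (distance of crate_b_edge from where it was at the start of the episode above 0.06 m).
It fails at once if a bystander (cup, screwdriver, cutters) is moved more than 30 mm or the cup tipped (distance of any of cup, screwdriver, cutters from where it was at the start of the episode above 0.03 m or angle between cup's own z axis and vertical above 0.5 rad).
It also fails if it takes over 64 s, if anything falls off the work surface, if the arm or the gripper's body presses on something with over 40 N, if the wrist force passes 120 N, or if a joint passes its speed limit or range.

### The arm

A 7-joint arm with a two-finger parallel gripper is mounted at the origin on the work surface. World frame = base frame: x ahead of the robot, y to its left, z up, the work surface at z = 0. Lengths are in m, angles in rad, forces in N, time in s.
With the tool pointing down it reaches from about 0.35 to 0.9 m from the base axis. Payload 7.2 kg.
Tool frame: the origin (TCP) lies at the very end of the fingers, on their centre line; the grasp point (between the pads) lies behind it (robot.hold_point_z is the z of the grasp point in the tool frame, in m); z points along the fingers, y is the line along which they close (so a half turn about z gives the same grasp; the last joint's range is limited). The gripper opens to 88 mm and grips with 3 to 60 N. Pads are 20 mm wide; open, the fingers measure 115 mm over their backs; the gripper's body (75 mm by 178 mm) begins 61 mm behind the grasp point.
Start: joints at [-1.192, 0.411, -0.013, 1.596, 0.006, 1.134, -0.082], TCP at [0.27, 0.564, 0.223] pointing down, gripper open.
Joint ranges: [-2.95, 2.95], [-0.29, 1.99], [-1.47, 1.44], [0.14, 2.54], [-1.03, 4.17], [0.13, 1.85], [-2.86, 2.86]. Speed limits (rad/s): [2.39, 2.39, 3.01, 3.01, 3.14, 3.14, 3.14].

### API

Orientations are given as a unit quaternion [x, y, z, w].
In Python, from bench import robot gives the robot as it stands. The module is installed in compiled form; this text tells all that it offers. Calls block until the motion is done:
- robot.move_to(position, orientation): joint-space move of the TCP to a pose.
- robot.servo_line(position, ori=None, max_speed=0.15, f_stop=None): straight line of the TCP; ori=None keeps the orientation; max_speed is the mean speed in m/s. With f_stop (N) it stops when the force on the tool has changed by that much, and returns True; else False.
- robot.goto_joints(angles): joint-space move.
- robot.open_gripper() and robot.clamp(): open the fingers fully, or close them until they stop; the grip force is fixed at half the most.
- robot.sleep(seconds).
- robot.ik(position, orientation): joint angles nearest the present ones, or None.
- robot.read_state(): the state.
- robot.camera(name): name is "scene" or "top" or "wrist"; returns (picture, depth): 420x560x3 uint8, red, green, blue; 420x560 float32, m along the optical axis (not along the pixel's ray), 0 where there is no reading.
- robot.camera_info(name): a dict with "camera_matrix" (3x3 intrinsics, pixels), "dist_coeffs" ([k1, k2, p1, p2, k3] as OpenCV has them; the pictures are not rectified), "cam_to_world" (4x4, takes a point from camera to world coordinates). Camera axes: x right, y up, looking along -z (the intrinsics and any distortion apply to the point x, -y, -z); pixel columns grow to the right and rows downward; lengths in m; the calibration is good to about 2 mm. A picture is of the moment at which its call begins: read the wrist's pose just before it. camera_info takes no time and is no camera call; for the wrist camera it gives the pose at the moment of the call.
A pose or a line that the arm cannot do raises robot.PlanningError and nothing moves.
- robot.job_done(): hands the job in; it is judged then, once.
The state is a dict: "t": time; "joint_pos": joint angles; "joint_vel": joint speeds; "effort": joint torques, N m; "position": TCP position; "eef_rot": TCP orientation; "ft_force": force on the tool from outside, world axes, zero at the start; "torque": the same for the moment, N m; "grip_width": finger opening in m; "gripper_force": force on a finger pad.
Only numpy, scipy, OpenCV 4.12 (cv2) and the standard library are available. Lean on these libraries where they do the work, as an engineer would, in place of code of your own. Each camera call takes 0.05 s, during which the arm holds its last target. There are 200 camera calls.

## Working session

There is one attempt and no reset: what is moved stays moved. The work goes in short steps, each a Python script; the robot and the scene stay as the last script left them, time stands still between calls to the robot, and variables do not carry over. Pictures are saved under pics/ and viewed, at most 10 in all, crops included, and the job is handed in when it is done.

```bash
mkdir -p pics; cat > h.py <<'E'
import numpy as np, cv2
from bench import robot
def snap(name, f=None):
    info=robot.camera_info(name); im,d=robot.camera(name)
    if f: cv2.imwrite('pics/'+f, im[:,:,::-1])
    return im,d,info
def ray(info,uv):
    K=np.array(info["camera_matrix"],float); D=np.array(info["dist_coeffs"],float); T=np.array(info["cam_to_world"])
    p=cv2.undistortPoints(np.array(uv,float).reshape(-1,1,2),K,D).reshape(-1,2)
    r=np.c_[p[:,0],-p[:,1],-np.ones(len(p))]
    return T[:3,3], r@T[:3,:3].T
def plane(info,uv,z):
    o,r=ray(info,uv); return o+r*((z-o[2])/r[:,2])[:,None]
def bydepth(info,uv,d):
    o,r=ray(info,uv); uv=np.array(uv,int).reshape(-1,2)
    return o+r*d[uv[:,1],uv[:,0]][:,None]
E
python3 - <<'E'
from h import *
a=snap('top'); b=snap('scene')
cv2.imwrite('pics/1.png',a[0][:,:,::-1]); cv2.imwrite('pics/2.png',b[0][:,:,::-1])
for s in (a,b): print(np.round(s[2]['cam_to_world'],3),s[2]['dist_coeffs'])
print(robot.hold_point_z, robot.read_state()['t'], robot.read_state()['eef_rot'])
E
```

```text
[[-0.018  0.995 -0.096  0.336]
 [-1.    -0.018 -0.    -0.012]
 [-0.002  0.096  0.995  1.516]
 [ 0.     0.     0.     1.   ]] [-0.1061724  0.         0.         0.         0.       ]
[[-0.738 -0.527  0.42   0.964]
 [ 0.674 -0.571  0.469  0.555]
 [-0.007  0.629  0.777  0.965]
 [ 0.     0.     0.     1.   ]] [0.01496979 0.         0.         0.         0.        ]
-0.0187 0.1 [ 2.21527903e-01  9.75153791e-01 -6.80627702e-04 -9.70248739e-05]
```

View pics/1.png

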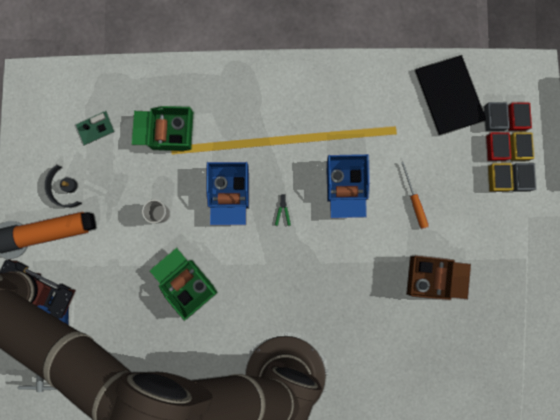

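View pics/2.png

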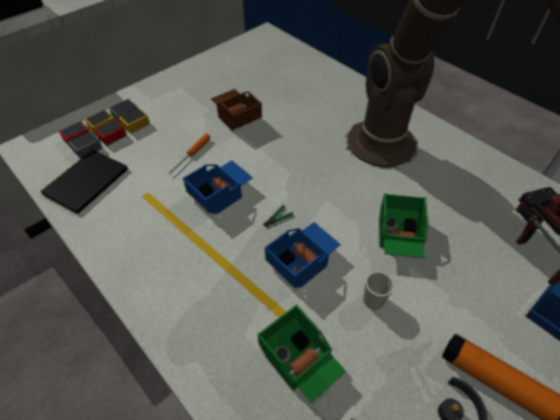

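The top view shows the blue crates at about (228,192) on the left and (348,185) on the right, each with its ledge towards the robot. The green crates at (172,128) and (187,285) and the brown one at (435,277) are look-alikes. The line runs from (172,151) to (396,130), the cutters are at (282,209), the cup at (155,211) and the screwdriver at (415,200). Next I'll measure these and make the enlarged crop.

```bash
cat > meas.py <<'E'
from h import *
def meas(top):
    im,d,info=top
    hsv=cv2.cvtColor(im,cv2.COLOR_RGB2HSV)
    y=cv2.inRange(hsv,(18,110,100),(35,255,255)); y[:100]=0; y[170:]=0; y[:,410:]=0
    v,u=np.nonzero(y); P=plane(info,np.c_[u,v],0.0)
    # line as x = m*y + c
    m,c=np.polyfit(P[:,1],P[:,0],1)
    out=[]
    blue=cv2.inRange(hsv,(100,110,50),(125,255,255)); blue[:,:190]=0; blue[:90]=0; blue[260:]=0; blue[:,400:]=0
    n,l,st,ce=cv2.connectedComponentsWithStats(blue)
    for i in range(1,n):
        if st[i,4]<250: continue
        v,u=np.nonzero(l==i); W=bydepth(info,np.c_[u,v],d)
        # ledge : bright pixels at ledge height
        s=(abs(W[:,2]-.048)<.008)
        led=np.zeros_like(blue); led[v[s],u[s]]=255
        led=cv2.morphologyEx(led,cv2.MORPH_OPEN,np.ones((5,5)))
        nn,ll,ss,_=cv2.connectedComponentsWithStats(led)
        k=1+np.argmax(ss[1:,4]); cnt=cv2.findContours((ll==k).astype(np.uint8),0,2)[0][0].reshape(-1,2)
        q=plane(info,cnt,.048)[:,:2].astype(np.float32)
        r=cv2.minAreaRect(q*1000)
        vv,uu=np.nonzero(ll==k); zm=np.median(bydepth(info,np.c_[uu,vv],d)[:,2])
        rim=W[W[:,2]>.055]
        out.append(dict(blob=st[i].tolist(),ledge=np.array(r[0])/1000,size=r[1],ang=r[2],z=zm,zmax=np.percentile(W[:,2],98),
          rim=np.r_[rim[:,:2].min(0),rim[:,:2].max(0)], far=cv2.minAreaRect((W[W[:,2]>.053][:,:2]*1000).astype(np.float32))))
    out.sort(key=lambda o:-o['ledge'][1])
    return m,c,P[:,1].min(),P[:,1].max(),out
E
python3 - <<'E'
from meas import *
t=snap('top'); m,c,a,b,o=meas(t)
print('line',m,c,a,b)
for x in o: print(x)
for uv in [(155,211),(282,209),(415,200)]: print(plane(t[2],[uv],.0))
im=t[0][110:260,190:400,::-1]
cv2.imwrite('pics/3.png',cv2.resize(im,None,fx=3.8,fy=3.8,interpolation=2))
E
```

```text
line -0.07538712110524179 0.6722109233981443 -0.33334423774820277 0.318534797212916
{'blob': [207, 162, 41, 63, 1828], 'ledge': array([0.45113797, 0.15214424]), 'size': (97.58628845214844, 47.31592559814453), 'ang': 89.02652740478516, 'z': np.float64(0.04822385378558702), 'zmax': np.float64(0.08890023896998221), 'rim': array([ 0.33550953, -0.01201547,  0.5946131 ,  0.20578951]), 'far': ((453.69586181640625, 120.05037689208984), (320.0361633300781, 152.36285400390625), 22.716299057006836)}
{'blob': [327, 155, 42, 63, 1787], 'ledge': array([ 0.46599417, -0.18266275]), 'size': (95.19185638427734, 50.161590576171875), 'ang': 88.98789978027344, 'z': np.float64(0.04792332903662899), 'zmax': np.float64(0.0888733651536109), 'rim': array([ 0.33550953, -0.23647803,  0.60927166, -0.01201547]), 'far': ((461.31365966796875, -146.4102783203125), (148.245849609375, 337.01287841796875), 66.85282897949219)}
[[0.47147784 0.36718793 0.        ]]
[[0.47075569 0.0010824  0.        ]]
[[ 0.48985244 -0.382786    0.        ]]
```

View pics/3.png

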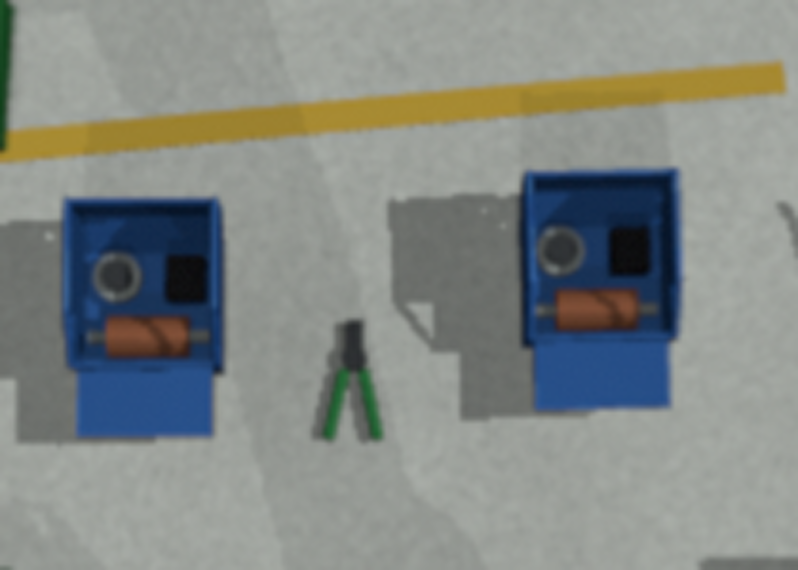

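The crop shows the two blue crates with ledges towards the robot. The measured ledges are 97x47 mm and 95x50 mm at 48 mm height, against the given 100x50 at 48, so they match. The far rims fall where predicted (0.595 and 0.609). From above the crates look alike, so both need tipping. I'll tip the left one first.

```bash
cat > tip.py <<'E'
from h import *
from scipy.spatial.transform import Rotation as R
R0s=[R.from_quat([1,0,0,0]),R.from_quat([0,1,0,0])]
def tip_pose(edge,r,th,R0):
    c,s=np.cos(th),np.sin(th)
    return np.array([edge[0]+r[0]*c-r[1]*s, edge[1], r[0]*s+r[1]*c]), (R.from_euler('y',-th)*R0).as_quat()
def tip(ledge,R0,tag,deg=37):
    q=R0.as_quat(); edge=np.array([ledge[0]+.025,ledge[1]]); px=edge[0]-.038
    robot.move_to([px,edge[1],.15],q)
    robot.servo_line([px,edge[1],.062],max_speed=.12)
    hit=robot.servo_line([px,edge[1],.04],max_speed=.02,f_stop=2.5)
    st=robot.read_state(); p=st['position']; print('touch',hit,np.round(p,4),np.round(st['ft_force'],1),st['t'])
    if not hit or abs(p[2]-.048)>.006: robot.servo_line([px,edge[1],.15]); raise SystemExit('bad touch')
    r=(p[0]-edge[0],p[2]-.0005)
    A=np.radians(np.linspace(0,deg,8))
    for a in A[1:]:
        robot.servo_line(*tip_pose(edge,r,a,R0),max_speed=.05)
        st=robot.read_state(); print(round(np.degrees(a)),np.round(st['ft_force'],1),end=' ')
    robot.sleep(.4); s=snap('scene'); cv2.imwrite('pics/tip_%s.png'%tag,s[0][:,:,::-1]); snap('top','top_%s.png'%tag)
    robot.sleep(.2)
    for a in A[-2::-1]: robot.servo_line(*tip_pose(edge,r,a,R0),max_speed=.05)
    robot.servo_line([px,edge[1],.15]); print('t',robot.read_state()['t'])
    hsv=cv2.cvtColor(s[0],cv2.COLOR_RGB2HSV)
    return s
E
python3 - <<'E'
from tip import *
for R0 in R0s:
  for l in [(.451,.152),(.466,-.183)]:
    e=(l[0]+.025,l[1])
    for th in (0,20,37):
      j=robot.ik(*tip_pose(e,(-.038,.048),np.radians(th),R0)); print(th,None if j is None else np.round(j,2))
  
E
```

```text
0 [-0.89  0.43  0.56  2.17 -0.39  0.63 -1.62]
20 [ 0.4   0.67 -1.24  2.39  1.46  0.84  2.8 ]
37 None
0 [-0.5   0.69  1.09  2.13 -0.85  0.85 -0.45]
20 [ 0.41  0.35 -0.02  2.38 -0.98  0.15 -0.22]
37 None
0 [-0.52  0.39  0.1   2.15 -0.06  0.61  1.2 ]
20 [-0.8   0.32  0.22  2.46  1.03  0.14 -0.04]
37 None
0 [-0.09  0.45  0.48  2.11 -0.34  0.65  2.19]
20 [ 0.95  0.43 -0.65  2.35  0.84  0.17  1.15]
37 None
```

Tilting the tool with the crate is out of reach, so I'll keep the tool vertical and follow the arc with the fingers' far lower edge.

```bash
python3 - <<'E'
s=open('tip.py').read()
s=s.replace("""    return np.array([edge[0]+r[0]*c-r[1]*s, edge[1], r[0]*s+r[1]*c]), (R.from_euler('y',-th)*R0).as_quat()""",
"""    x=r[0]+.010  # contact at the fingers' far lower edge
    return np.array([edge[0]+x*c-r[1]*s-.010, edge[1], x*s+r[1]*c]), R0.as_quat()""").replace("edge[0]-.038","edge[0]-.043")
s=s.replace("        robot.servo_line(*tip_pose(edge,r,a,R0),max_speed=.05)\n        st","        if robot.servo_line(*tip_pose(edge,r,a,R0),max_speed=.05,f_stop=25): print('FSTOP'); break\n        st")
open('tip.py','w').write(s)
E
python3 - <<'E'
from tip import *
robot.clamp(); tip((.451,.152),R0s[1],'L')
im=cv2.imread('pics/tip_L.png')[170:330,220:400]
cv2.imwrite('pics/tipL_crop.png',cv2.resize(im,None,fx=3.7,fy=3.7,interpolation=2))
E
```

```text
touch True [0.4325 0.152  0.0479] [-1.1 -0.4  7.3] 4.7333
5 [-3.  -0.1  8.1] 11 [-1.9  0.6  6.4] 16 [-2.6  0.7  6.2] 21 [-2.5  0.4  6.5] 26 [-4.7  0.7  4.4] 32 [-2.7  1.2  2.7] 37 [-1.7  1.2  2.5] t 9.8917
```

View pics/tipL_crop.png

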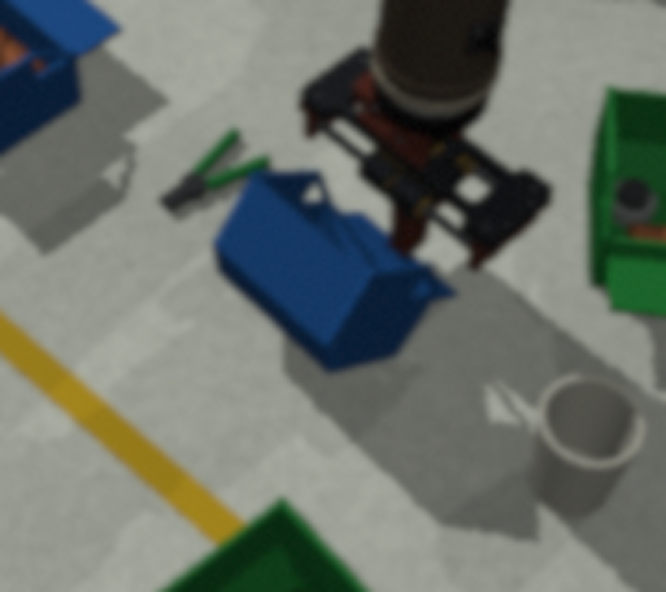

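The left crate is tipped well up, at about (330,260) in the crop. Its far wall and the thin bevel strip below it show plain blue, with no red or white. Now the right crate.

```bash
python3 - <<'E'
from tip import *
s=tip((.466,-.183),R0s[1],'R'); im,d,info=s
hsv=cv2.cvtColor(im,cv2.COLOR_RGB2HSV)
b=cv2.inRange(hsv,(100,110,40),(125,255,255)); b[:130]=0;b[240:]=0;b[:,:160]=0;b[:,265:]=0
v,u=np.nonzero(b); W=bydepth(info,np.c_[u,v],d); k=(W[:,2]<.2)&(W[:,2]>0)
print('zmax',np.percentile(W[k,2],99), 'expect at 37deg', .12*np.sin(.646)+.085*np.cos(.646))
for n in 'LR':
    h=cv2.cvtColor(cv2.imread(f'pics/tip_{n}.png'),cv2.COLOR_BGR2HSV)
    red=(cv2.inRange(h,(0,140,60),(6,255,255))|cv2.inRange(h,(172,140,60),(180,255,255)))
    red[:130]=0; red[310:]=0; red[:,:160]=0; red[:,350:]=0
    v,u=np.nonzero(red); print(n,'red px',len(u), (u.mean(),v.mean()) if len(u) else '')
cv2.imwrite('pics/tipR_crop.png',cv2.resize(im[130:260,150:310,::-1],None,fx=4.4,fy=4.4,interpolation=2))
from meas import meas
m,c,a,b,o=meas(snap('top')); print('line',m,c)
for x in o: print(x['ledge'],x['size'],x['ang'],x['z'])
E
```

```text
touch True [ 0.4474 -0.183   0.0479] [-1.5  0.1  6.5] 12.7583
5 [-3.   1.1  7.8] 11 [-2.3  0.4  7.4] 16 [-2.9  1.2  5.7] 21 [-3.4  0.8  5.7] 26 [-3.4 -0.1  4.9] 32 [-2.9  0.6  3.3] 37 [-1.7 -0.3  2.1] t 17.9167
zmax 0.1396493399032501 expect at 37deg 0.14011201287548963
L red px 9 (np.float64(318.3333333333333), np.float64(192.55555555555554))
R red px 23 (np.float64(206.65217391304347), np.float64(182.08695652173913))Traceback (most recent call last):
  File "<stdin>", line 14, in <module>
  File "meas.py", line 20, in meas
    k=1+np.argmax(ss[1:,4]); cnt=cv2.findContours((ll==k).astype(np.uint8),0,2)[0][0].reshape(-1,2)
        ~~~~~~~~~^^^^^^^^^^
    return _wrapfunc(a, 'argmax', axis=axis, out=out, **kwds)
    return bound(*args, **kwds)
ValueError: attempt to get argmax of an empty sequence
```

View pics/tipR_crop.png

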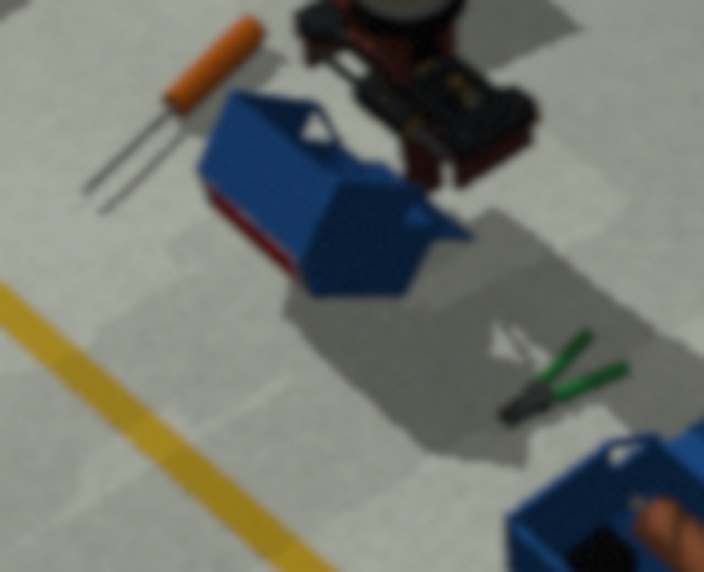

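The right crate shows a red bar with white under its far end, from (205,190) to (295,270) in the crop, so it's the stamped one. It reached 37 degrees, with the top of the far wall at 0.140 m as expected. The arm hid it in the last top view, so I'll find its ledge end face by touch and push from there.

```bash
python3 - <<'E'
from tip import *
q=R0s[1].as_quat(); y=-.183
robot.servo_line([.40,y,.15],q); robot.servo_line([.40,y,.032])
hit=robot.servo_line([.47,y,.032],max_speed=.03,f_stop=1.5)
st=robot.read_state(); p=st['position']; print('touch',hit,np.round(p,4),'face',p[0]+.01,np.round(st['ft_force'],1),st['t'])
if hit and abs(p[0]+.01-.441)<.025:
    dx=(.6722-.0754*y)-(.441+.11)          # by vision; finger face offset checked by touch
    print(robot.servo_line([p[0]+dx-.02,y,.032],max_speed=.06,f_stop=20),dx)
    st=robot.read_state(); print(np.round(st['position'],4),np.round(st['ft_force'],1),st['t'])
    s=snap('scene','push1.png'); t=snap('top')
    cv2.imwrite('pics/p1.png',np.hstack([s[0][120:320,60:330,::-1],t[0][90:290,250:450,::-1]]).repeat(1,0))
    im=cv2.imread('pics/p1.png'); cv2.imwrite('pics/p1.png',cv2.resize(im,None,fx=1.7,fy=1.7,interpolation=2))
E
```

```text
touch True [ 0.4306 -0.1828  0.0317] face 0.440598152294309 [ 0.1  0.9 -0.7] 20.55
False 0.13499819999999996
[ 0.5455 -0.1831  0.0321] [-1.9  0.5 -1.4] 22.6333
```

View pics/p1.png

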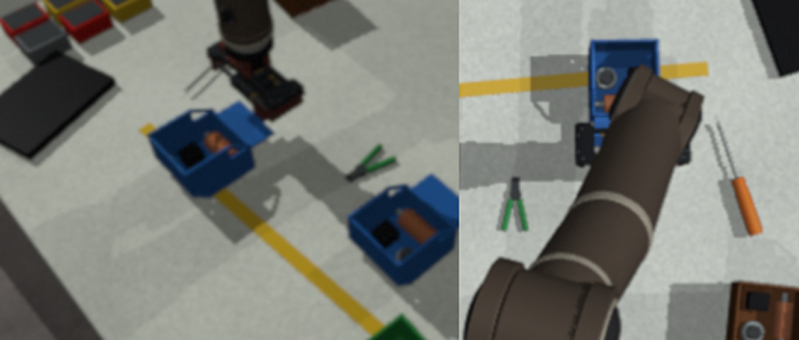

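The crate (scene panel (205,150), top panel (623,85)) went straight and is still a little short of the line's middle. I'll push the last 20 mm, back off and measure.

```bash
python3 - <<'E'
from tip import *
from meas import meas
y=-.183
print(robot.servo_line([.566,y,.032],max_speed=.04,f_stop=20))
robot.servo_line([.50,y,.032],max_speed=.1); robot.servo_line([.46,y,.22])
robot.move_to([.40,-.02,.30],R0s[1].as_quat())
t=snap('top','end_top.png'); s=snap('scene','end_scene.png')
cv2.imwrite('pics/p2.png',np.hstack([s[0][60:360,60:440,::-1],t[0][60:360,130:450,::-1]]))
print(robot.read_state()['t'],robot.read_state()['ft_force'].round(1) if hasattr(robot.read_state()['ft_force'],'round') else '')
m,c,a,b,o=meas(t); print(m,c)
for x in o: print(x['blob'],x['ledge'],x['size'],x['ang'],x['z'])
E
```

```text
False
26.5167 [ 0.6  0.3 -0.5]
-0.07572094426870664 0.6722772347066605
[207, 162, 41, 63, 1906] [0.45113828 0.15212683] (97.55093383789062, 47.3159294128418) 89.02731323242188 0.04798520709071019
[326, 106, 41, 62, 1827] [ 0.60534039 -0.18268379] (93.33214569091797, 48.39649963378906) 89.0849609375 0.048047893310034784
```

View pics/p2.png

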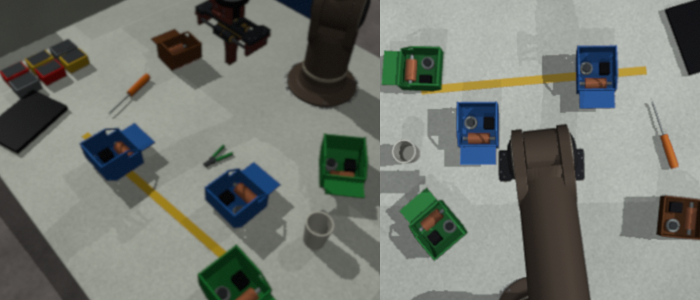

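The stamped crate's middle is at x = 0.690 and the line there is at x = 0.686, so it is within 4 mm. In the picture the crate (598,75) straddles the line, the left crate hasn't measurably moved, the bystanders look untouched and the arm is clear.

```bash
python3 -c "
from bench import robot
print(robot.job_done())"
```

```text
the job is handed in; nothing more can be done
None
```

Both crates were tipped to about 37 degrees and let back down, left first. The right one carries the stamp and now stands with its middle about 4 mm from the line's centre; the job is handed in, with no verdict shown.

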